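# Set out the weighing station

## Robot

A 6-joint arm with a two-finger parallel gripper is mounted at the origin on the work surface; the furniture and walls round the work are solid. World frame = base frame: x ahead of the robot, y to its left, z up, the work surface at z = 0. Lengths are in m, angles in rad, forces in N, time in s.
With the tool pointing down it reaches from about 0.3 to 0.85 m from the base axis. Payload 5.4 kg.
Tool frame: the origin (TCP) lies midway between the tips of the shut fingers; the grasp point (between the pads) lies 19 mm behind it; z points along the fingers, y is the line along which they close (so a half turn about z gives the same grasp; the last joint's range is limited). The gripper opens to 85 mm and grips with 20 to 120 N. Pads are 22 mm wide; open, the fingers measure 114 mm over their backs; the gripper's body (76 mm by 85 mm) begins 54 mm behind the grasp point. The pads swing forward as they close: fully open they stand 13 mm farther back than shut.
Start: joints at [0.958, 0.158, 1.597, -0, 1.386, -0.21], TCP at [0.225, 0.529, 0.231] pointing down, gripper open.
Joint ranges: [-2.91, 2.91], [-0.94, 2.29], [0.18, 2.7], [-1.29, 4.43], [0.17, 2.64], [-3, 3]. Speed limits (rad/s): [2.57, 2.57, 3.14, 3.14, 3.14, 3.14].

## Interface

Orientations are given as a 3x3 rotation matrix whose columns are the frame's x, y, z axes.
In Python, from workcell import manip gives the robot as it stands.
- The arm moves only by the tool arm_command, never from a script. Its argument "moves" is text: rows parted by semicolons, each of 4 numbers parted by spaces: the shift along the tool's x, y, z in m, then the turn about the tool's z in rad. In form: x y z turn; .... A call has 1 to 5 rows; each row shifts and turns the commanded pose from where the row before left it, along the tool's axes as they then stand; what a row does not reach is not made up. A row lasts 1/8 s, in which the tool goes at most 62.5 mm and 10.7 degrees, less where a joint would pass 70% of its speed; a pose out of reach is approached as far as the arm can. A call is refused whole if a number of a shift passes 0.0625 or a number of a turn 0.188, either way. A call with a gripper value outside its range is refused whole. "claw" is the finger opening in m, from 0 to 0.0854, set as the call begins (left out, the last holds). The fingers move at their own pace and stop on an object; "newtons" is the grip in N (left out, the last holds). Time passes only in rows, so rows that do not move let the fingers close. It gives the time, the measured TCP pose, the force, the opening and the grip force at its end, in the units of the state.
- manip.sense(): the state, without advancing time (a new reading comes with each control period).
- manip.capture(name): name is "side" or "top" or "wrist"; returns a dict with "frame" (400x640x3 uint8, red, green, blue), "vfov" (degrees; the focal length in pixels is half the picture's height over the tangent of half this angle, whatever the lens; pixels are square), "cx", "cy" (the principal point, pixels), "extrinsics" (4x4, takes a point from world to camera coordinates); the wrist camera has in their place "T_tool_cam" (4x4, takes a point from camera to tool coordinates, whose origin is the TCP and whose axes are the flange's). Camera axes: x right, y up, looking along -z (the intrinsics and any distortion apply to the point x, -y, -z); pixel columns grow to the right and rows downward; lengths in m; the calibration is good to about 2 mm. A picture is of the moment at which its call begins: read the wrist's pose just before it. There is no depth.
- manip.finish_job(): hands the job in; it is judged then, once.
The state is a dict: "t": time; "joint_positions": joint angles; "dq": joint speeds; "joint_torque": joint torques, N m; "tcp_pos": TCP position; "tcp_rot": TCP orientation; "wrist_force": force on the tool from outside, world axes, zero at the start; "torque": the same for the moment, N m; "opening": opening from 0.0 (shut) to 1.0 (fully open); "finger_force": force on a finger pad.
Only numpy, scipy, OpenCV 4.12 (cv2) and the standard library are available. Lean on these libraries where they do the work, as an engineer would, in place of code of your own. Each camera call takes 0.05 s, during which the arm holds its last target. There are 200 camera calls.

## Task

Set out the weighing station for the class. Stand the squat jar on the middle of the pocket scale's steel pan, stand the tall slim aluminium bottle behind the scale (the side away from its display) and lay the dropper in front of it (the display side) parallel to the front edge with its bulb to the left as you face the display, both centred on the scale and with a gap of three centimetres to it. Stand the loose amber bottle upright on the wooden board midway between the two bottles already there, and leave the stout aluminium bottle and everything else where they are.

Things in the scene. Friction and masses are not known exactly. Their poses are not given: they have to be found in the camera images.
- amber_bottle: the loose dark amber bottle with black screw cap that is not on the board, stands upright: body 45 mm across up to 64 mm high, then narrowing, cap 25 mm across from 88 mm up, 104 mm high in all, 0.19 kg. Origin: centre of its underside, z up; round, yaw means nothing
- squat_jar: short glass jar of dried petals with a wide screw lid, the only small jar: 60 mm across and 78 mm high, 0.3 kg, closed, stands upright; grip the glass (60 mm, straight up to 56 mm high) or the lid (53 mm, from 63 mm up). Origin: centre of its underside, z up; round, yaw means nothing
- tall_bottle: the taller, slimmer of the two aluminium bottles, with a narrow white cap: body 66 mm across up to 98 mm high, tapering above, cap 36 mm across from 136 to 158 mm high, 158 mm high in all, 0.42 kg, stands upright; can be lifted by the cap, which is fixed. Origin: centre of its underside, z up; round, yaw means nothing
- stout_bottle: bystander to leave alone: the shorter, stouter aluminium bottle with a wide white cap, 73 mm across and 136 mm high, loose. Origin: centre of its underside
- dropper: translucent white plastic dropper pipette lying flat: 148 mm long (its y), bulb 14 mm across, thin stem. Origin: middle of its length, at table height; its bulb end is at +y, its stem tip at -y; the bulb, about 40 mm long with its middle at y 50 mm, is the widest part: grip it there, across the length, and set it down by it
- dropper_bulb (a point): the middle of the dropper's bulb, on its axis: 50 mm from the dropper's origin along its +y, 7.5 mm above the table
- scale: black pocket scale with a square steel pan, flat and fixed: 106 (its x) by 127 (its y) by 19 mm high. Origin: centre of its underside. +y points to its front, the display side (roughly toward the robot), +x to the left as you face the display. Pan top 19 mm high, x -49 to 49, y -60 to 34: its middle is x 0, y -13. Outer edges at x -53, 53 and y -63 (back), 63 (front)
- board: plywood board, flat and fixed, 210 (its x) by 70 (its y) by 10 mm thick, with three flush round cork inlays in a row along x; a fixed amber bottle (45 mm across, 104 high) stands on each end inlay, at x -75 and 75 mm, the middle one is empty. Origin: centre of the underside, so the empty place is at x 0, y 0, z 10 mm; a bottle there has 30 mm to each neighbour
Things that resemble listed ones, but are neither listed nor needed, are in the scene too. Leave any pink look-alike of the squat_jar alone.

How it is judged:
At the end, for the whole second after the job is handed in: In the scale's frame (x, y in mm, each within 15): tall bottle upright at 0, -126; dropper flat at 0, 100, bulb to +x, parallel within 0.2 rad; squat jar upright on the pan at 0, -13 (within 13). Amber bottle upright at the board's middle (12). Stout bottle moved under 20. All released, at rest (x of squat_jar in the frame of scale between -0.013 and 0.013 m and y of squat_jar in the frame of scale between -0.026 and 0 m and z of squat_jar in the frame of scale between 0.014 and 0.025 m and angle between each of squat_jar, tall_bottle, amber_bottle, stout_bottle's own z axis and vertical below 0.1 rad and x of tall_bottle in the frame of scale between -0.015 and 0.015 m and y of tall_bottle in the frame of scale between -0.141 and -0.111 m and height (world z) of tall_bottle between -0.006 and 0.006 m and x of dropper in the frame of scale between -0.015 and 0.015 m and y of dropper in the frame of scale between 0.085 and 0.115 m and angle between the y axis of dropper and the x axis of scale, either way round below 0.2 rad and x of dropper_bulb in the frame of scale above 0.02 m and height (world z) of dropper between -0.008 and 0.008 m and x of amber_bottle in the frame of board between -0.012 and 0.012 m and y of amber_bottle in the frame of board between -0.012 and 0.012 m and z of amber_bottle in the frame of board between 0.005 and 0.016 m and distance of stout_bottle from where it was at the start of the episode below 0.02 m and linear speed of each of amber_bottle, squat_jar, tall_bottle, dropper below 0.02 m/s and angular speed of each of amber_bottle, squat_jar, tall_bottle, dropper below 0.2 rad/s); the robot touches nothing.
It fails at once if the stout aluminium bottle is shoved or knocked over (distance of stout_bottle from where it was at the start of the episode above 0.03 m or angle between stout_bottle's own z axis and vertical above 0.35 rad).
It fails at once if the squat jar, the tall bottle or the amber bottle is knocked over (angle between any of amber_bottle, squat_jar, tall_bottle's own z axis and vertical above 0.7 rad).
It also fails if it takes over 125 s, if anything falls off the work surface, if the arm or the gripper's body presses on something with over 40 N, if the wrist force passes 120 N, or if a joint passes its speed limit or range.

## Working session

There is one attempt and no reset: what is moved stays moved. The work goes in short steps, Python scripts to look and compute and a tool call to move; the robot and the scene stay as the last step left them, time stands still between calls to the robot, and variables do not carry over. Pictures are saved under pics/ and viewed, at most 14 in all, crops included, and the job is handed in when it is done.

Besides the shell and the picture viewer there is one more tool, called in YAML: its name, and indented under it one key for each argument. arm_command: Moves the arm, as the interface text tells. Its arguments: {"type":"object","properties":{"moves":{"type":"string"},"claw":{"type":"number"},"newtons":{"type":"number"}},"required":["moves"]}

```bash
mkdir -p pics
python3 - <<'E'
from workcell import manip
import cv2,numpy as np,pickle
d={}
for n in ["side","top","wrist"]:
    s=manip.sense();c=manip.capture(n);c['s']=s;d[n]=c
    cv2.imwrite(f"pics/{n}0.png",c["frame"][:,:,::-1])
    print(n,c["vfov"],c["cx"],c["cy"],np.round(c.get("extrinsics",c.get("T_tool_cam")),3).tolist(),[k for k in c])
pickle.dump(d,open("d0.pkl","wb"));print(s)
E
```

```text
side 57.685407429953656 319.20315653770496 198.0613934112314 [[1.0, 0.003, 0.006, -0.531], [-0.006, 0.486, 0.874, -0.053], [-0.0, -0.874, 0.486, -1.201], [0.0, 0.0, 0.0, 1.0]] ['frame', 'vfov', 'cx', 'cy', 'extrinsics', 's']
top 57.0529020523454 320.1836924778046 194.17060324056618 [[-0.003, -0.999, -0.033, 0.027], [0.986, -0.008, 0.167, -0.518], [-0.167, -0.032, 0.985, -1.063], [0.0, 0.0, 0.0, 1.0]] ['frame', 'vfov', 'cx', 'cy', 'extrinsics', 's']
wrist 65.1368238007547 315.29132852175377 197.68657277530053 [[-0.0, 0.963, 0.271, 0.068], [1.0, 0.0, -0.0, 0.001], [-0.0, 0.271, -0.963, -0.142], [0.0, 0.0, 0.0, 1.0]] ['frame', 'vfov', 'cx', 'cy', 'T_tool_cam', 's']
{'t': 0.1, 'joint_positions': array([ 9.57935646e-01,  1.58988122e-01,  1.59811166e+00, -1.07317874e-05,
        1.38620418e+00, -2.10110248e-01]), 'dq': array([ 0.00024596, -0.00309476, -0.00267495, -0.00040637, -0.00125053,
        0.00129415]), 'joint_torque': array([ 3.54058629e-04, -3.96991253e+01, -3.32338107e+01, -1.89476496e-04,
        4.13222413e-03, -1.18178031e-05]), 'tcp_pos': array([0.22507922, 0.52852519, 0.2304115 ]), 'tcp_rot': array([[-9.19987049e-01,  3.91947544e-01, -9.75733697e-04],
       [ 3.91948606e-01,  9.19986040e-01, -1.40593097e-03],
       [ 3.46610188e-04, -1.67587575e-03, -9.99998536e-01]]), 'wrist_force': array([ 0.22853952,  0.59158461, -0.32959823]), 'torque': array([ 0.04965291, -0.0544424 , -0.02895686]), 'finger_force': 0.0, 'opening': 1.0020921414344346}
```

View pics/top0.png

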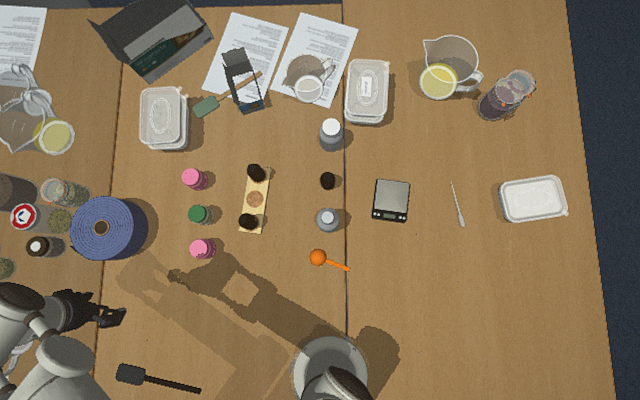

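View pics/side0.png

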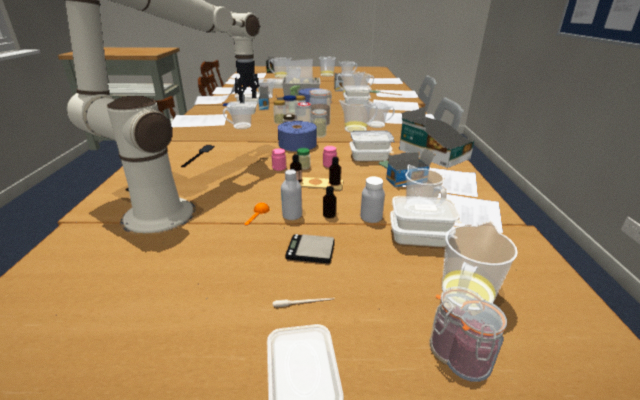

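Run:
```python
import cv2
a=cv2.imread("pics/top0.png")
l=cv2.resize(a[150:265,175:275],None,fx=5,fy=5,interpolation=cv2.INTER_CUBIC)[:575]
l2=cv2.resize(a[110:270,305:475],None,fx=3.6,fy=3.6,interpolation=cv2.INTER_CUBIC)
cv2.imwrite("pics/c1.png",l);cv2.imwrite("pics/c2.png",l2)
b=cv2.imread("pics/side0.png")
cv2.imwrite("pics/c3.png",cv2.resize(b[140:315,240:400],None,fx=3.4,fy=3.4,interpolation=cv2.INTER_CUBIC))
```

```text
(no output)
```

View pics/c1.png

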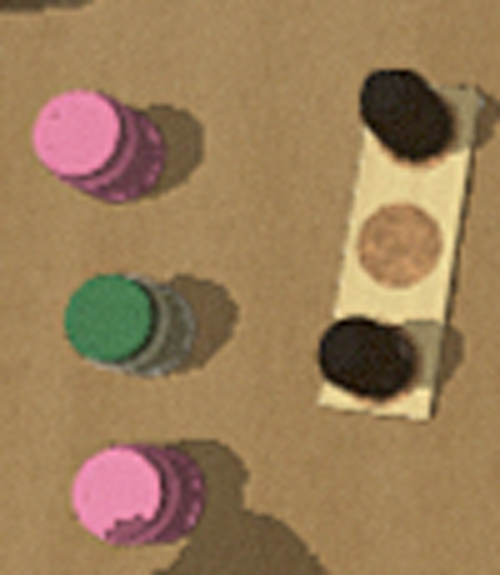

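View pics/c2.png

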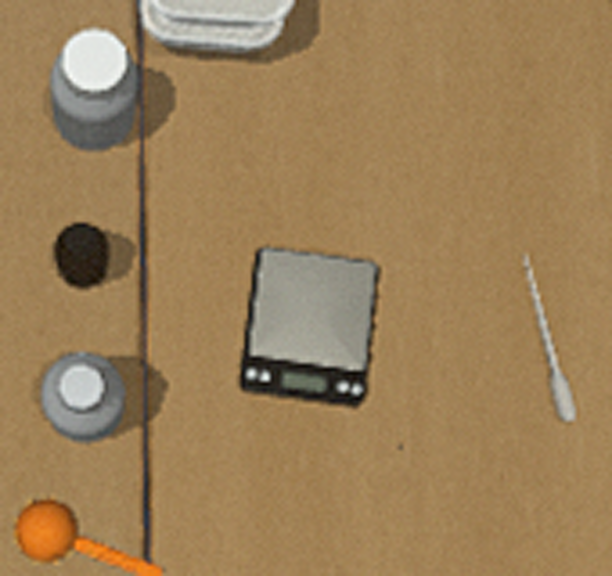

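View pics/c3.png

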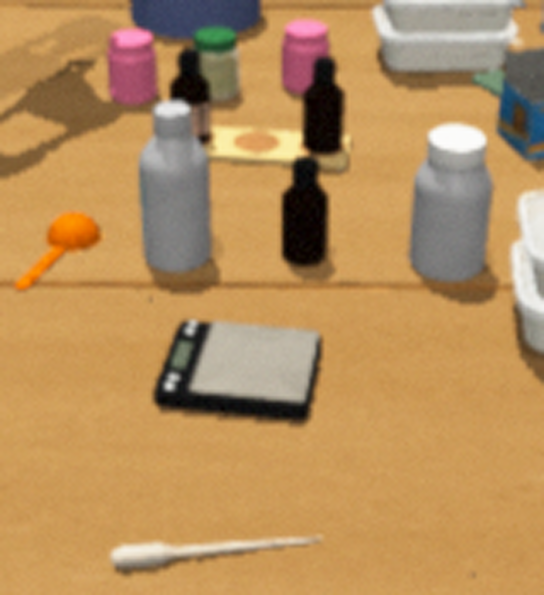

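```bash
cat > h.py <<'E'
import numpy as np,pickle
def ray(c,u,v,z,s=None):
    f=200/np.tan(np.radians(c["vfov"])/2)
    if "extrinsics" in c: W=np.linalg.inv(c["extrinsics"])
    else:
        T=np.eye(4);T[:3,:3]=c["s"]["tcp_rot"];T[:3,3]=c["s"]["tcp_pos"];W=T@c["T_tool_cam"]
    d=W[:3,:3]@np.array([(u-c["cx"])/f,-(v-c["cy"])/f,-1.]);o=W[:3,3]
    return np.round((o+d*(z-o[2])/d[2])[:2],4)
E
python3 - <<'E'
from h import *
d=pickle.load(open("d0.pkl","rb"));t=d["top"];s=d["side"]
c1=lambda u,v,z:ray(t,175+u/5,150+v/5,z)
c2=lambda u,v,z:ray(t,305+u/3.6,110+v/3.6,z)
c3=lambda u,v,z:ray(s,240+u/3.4,140+v/3.4,z)
print("green",c1(109,319,.078),c3(216,35,.078))
print("pink",c1(77,134,.078),c1(117,494,.078))
print("cork",c1(399,244,.01),c3(257,142,.01))
print("board BL,BR,TR",c1(319,404,.01),c1(432,419,.01),c1(484,90,.01))
print("scale top",[c2(*p,.019) for p in[(258,248),(381,263),(362,406),(241,391)]],[c3(*p,.019) for p in[(185,321),(321,330),(306,410),(158,398)]])
print("tall",c2(82,386,.158),c3(173,107,.158))
print("stout",c2(95,60,.136),c3(457,137,.136))
print("amber",c2(79,254,.104),c3(305,163,.104))
print("drop bulb,tip",c2(568,419,.007),c2(527,256,.004),c3(112,560,.007),c3(320,540,.004))
E
```

```text
green [0.457  0.3837] [0.4646 0.3796]
pink [0.5678 0.409 ] [0.3558 0.3736]
cork [0.5108 0.2289] [0.5161 0.2265]
board BL,BR,TR [0.4116 0.2757] [0.4021 0.2056] [0.6088 0.1776]
scale top [array([ 0.5686, -0.1496]), array([ 0.5545, -0.2536]), array([ 0.4326, -0.2325]), array([ 0.4458, -0.1319])] [array([ 0.4579, -0.1398]), array([ 0.5754, -0.152 ]), array([ 0.56, -0.26]), array([ 0.4432, -0.2463])]
tall [4.361e-01 2.000e-04] [ 4.421e-01 -1.000e-04]
stout [ 0.6966 -0.0114] [ 0.7008 -0.0134]
amber [0.5471 0.0026] [ 0.5633 -0.0051]
drop bulb,tip [ 0.4217 -0.4063] [ 0.5624 -0.3819] [ 0.4246 -0.4073] [ 0.5673 -0.3842]
```

arm_command:
  moves: "0 0 -0.06 -0.135; 0 0 -0.06 -0.13; -0.03 -0.05 0 0; -0.033 -0.055 0 0; -0.033 -0.055 0 0"
  claw: 0.0854
  newtons: 40

```text
t: 0.78
tcp_pos: [0.2975, 0.3586, 0.3511]
tcp_rot: [[-0.991, 0.136, 0.0], [0.136, 0.991, -0.0], [-0.0, -0.0, -1.0]]
wrist_force: [1.3, -0.2, 1.1]
opening: 1.0
finger_force: 0.0
```

arm_command:
  moves: "-0.033 -0.055 0 0; -0.033 -0.055 0 0; -0.033 -0.055 0 0; -0.033 -0.055 0 0; -0.033 -0.055 0 0"

```text
t: 1.4
tcp_pos: [0.42, 0.0708, 0.3512]
tcp_rot: [[-0.99, 0.138, 0.0], [0.138, 0.99, 0.0], [-0.0, 0.0, -1.0]]
wrist_force: [0.1, 0.8, -0.7]
opening: 0.999
finger_force: 0.0
```

arm_command:
  moves: "-0.033 -0.055 0 0; 0 0 0 0; 0 0 0 0; 0 0 0 0"

```text
t: 1.9
tcp_pos: [0.4438, 0.0166, 0.3514]
tcp_rot: [[-0.991, 0.135, 0.0], [0.135, 0.991, 0.0], [-0.0, 0.0, -1.0]]
wrist_force: [0.7, 0.7, -0.4]
opening: 1.0
finger_force: 0.0
```

Run:
```python
from workcell import manip
import cv2,pickle
s=manip.sense();c=manip.capture("wrist");c['s']=s
cv2.imwrite("pics/w1.png",c["frame"][:,:,::-1]);pickle.dump(c,open("w1.pkl","wb"))
print(s["tcp_pos"],s["tcp_rot"],s["joint_positions"])
```

```text
[0.44382337 0.01662741 0.35137329] [[-9.90825411e-01  1.35148003e-01  1.48846696e-04]
 [ 1.35148039e-01  9.90825383e-01  2.61893257e-04]
 [-1.12086734e-04  2.79606833e-04 -9.99999955e-01]] [-2.36114942e-01 -2.44777564e-01  1.75354494e+00  2.90002314e-04
  1.63274182e+00 -1.67133045e+00]
```

View pics/w1.png

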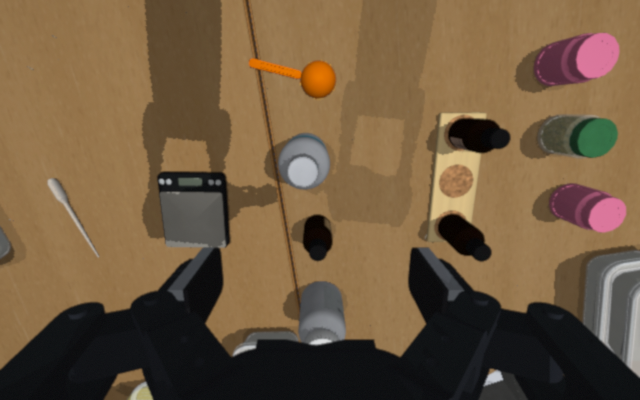

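Run:
```python
from h import *;import cv2
c=pickle.load(open("w1.pkl","rb"));a=c["frame"];hs=cv2.cvtColor(a,cv2.COLOR_RGB2HSV)
g=((hs[...,0]>60)&(hs[...,0]<90)&(hs[...,1]>120)).astype('uint8');g[:,:550]=0
m=cv2.moments(g,True);p=(m['m10']/m['m00'],m['m01']/m['m00']);print("green",p,m['m00'],ray(c,*p,.078))
sub=a[165:255,150:240];k=(sub.max(2).astype(int)-sub.min(2)<28).astype('uint8')
k=cv2.morphologyEx(k,cv2.MORPH_OPEN,np.ones((3,3),'uint8'))
n,l,st,ce=cv2.connectedComponentsWithStats(k);i=1+st[1:,4].argmax()
pts=np.argwhere(l==i)[:,::-1].astype(np.float32)+[150,165]
w=np.array([ray(c,*q,.017) for q in pts]);r=cv2.minAreaRect((w*1000).astype(np.float32));print("scale",r,cv2.boxPoints(r).round(1).tolist())
print("manual",[ray(c,*q,.019) for q in[(160,172),(225,173),(229,247),(164,246)]])
print("cork",ray(c,456,180,.01),"boardN/F caps",ray(c,499,139,.104+.01),ray(c,482,252,.114))
print("tall",ray(c,303,171,.158),"amber cap",ray(c,318,253,.104))
print("drop",ray(c,55,181,.007),ray(c,98,256,.004))
O=np.zeros((3,0))
big=cv2.resize(a[110:260,270:510],None,fx=3.3,fy=3.3,interpolation=2);cv2.imwrite("pics/w1a.png",big[:,:,::-1])
big=cv2.resize(a[160:265,40:240],None,fx=4,fy=4,interpolation=2);cv2.imwrite("pics/w1b.png",big[:,:,::-1])
```

```text
green (593.1249047981721, 137.24600152322924) 1313.0 [0.4606 0.3823]
scale ((511.1942138671875, -186.34280395507812), (108.12934875488281, 139.04837036132812), 81.79985046386719) [[434.70001220703125, -229.89999389648438], [572.2999877929688, -249.8000030517578], [587.7000122070312, -142.6999969482422], [450.1000061035156, -122.9000015258789]]
manual [array([ 0.4361, -0.2221]), array([ 0.4512, -0.1234]), array([ 0.5735, -0.1432]), array([ 0.5572, -0.2488])]
cork [0.5131 0.2327] boardN/F caps [0.4402 0.2401] [0.5866 0.2211]
tall [0.4387 0.0051] amber cap [0.5633 0.0053]
drop [ 0.4292 -0.3975] [ 0.5657 -0.3744]
```

View pics/w1a.png

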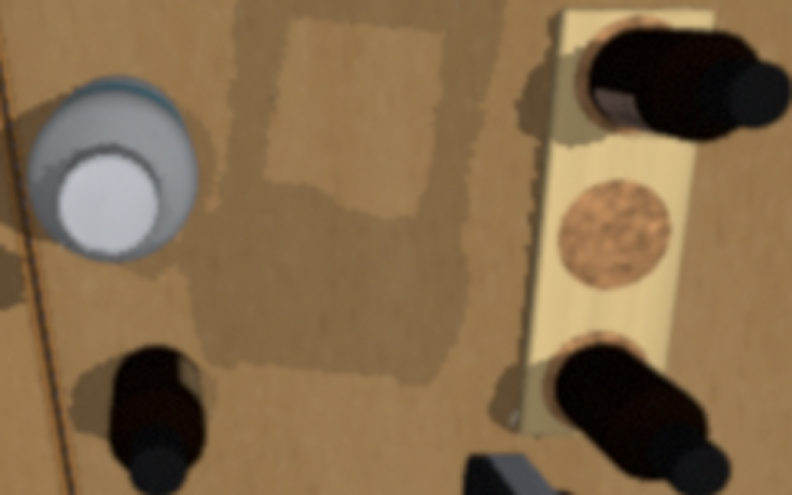

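View pics/w1b.png

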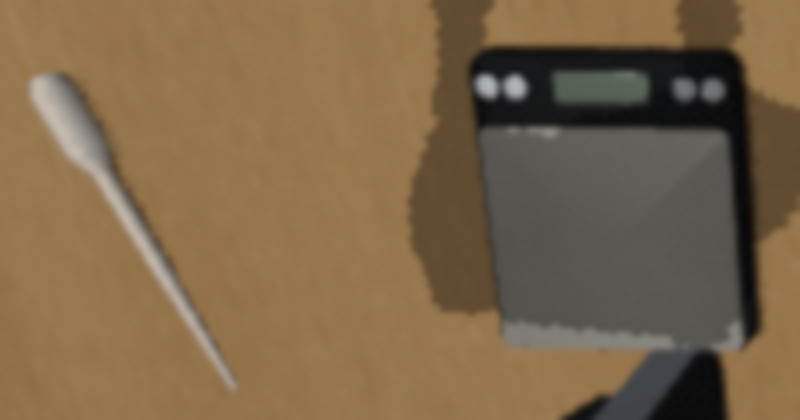

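arm_command:
  moves: "-0.008 -0.051 0 0; -0.009 -0.051 0 0; -0.008 -0.051 0 0; -0.009 -0.051 0 0; 0 0 0 0"

```text
t: 2.58
tcp_pos: [0.4497, -0.1929, 0.3509]
tcp_rot: [[-0.99, 0.14, -0.001], [0.14, 0.99, 0.0], [0.001, -0.0, -1.0]]
wrist_force: [-0.2, 0.4, 1.0]
opening: 1.003
finger_force: 0.0
```

arm_command:
  moves: "0 0 0 0; 0 0 0 0; 0 0 0 0"

```text
t: 2.95
tcp_pos: [0.45, -0.1903, 0.3515]
tcp_rot: [[-0.991, 0.135, 0.0], [0.135, 0.991, -0.0], [-0.0, -0.0, -1.0]]
wrist_force: [0.2, 0.2, -0.5]
opening: 1.0
finger_force: 0.0
```

```bash
cat >> h.py <<'E'
def snap(name,crop=None,k=1):
    from workcell import manip
    import cv2
    s=manip.sense();c=manip.capture("wrist");c['s']=s
    pickle.dump(c,open(name+".pkl","wb"));a=c["frame"][:,:,::-1]
    if crop: x0,x1,y0,y1=crop;a=cv2.resize(a[y0:y1,x0:x1],None,fx=k,fy=k,interpolation=2)
    cv2.imwrite(f"pics/{name}.png",a);print(s["tcp_pos"].round(4),s["tcp_rot"].round(3).tolist());return c
E
python3 -c "
from h import *
snap('w2',(120,400,120,320),2.8)"
```

```text
[ 0.45   -0.1903  0.3515] [[-0.991, 0.135, 0.0], [0.135, 0.991, -0.0], [-0.0, -0.0, -1.0]]
```

View pics/w2.png

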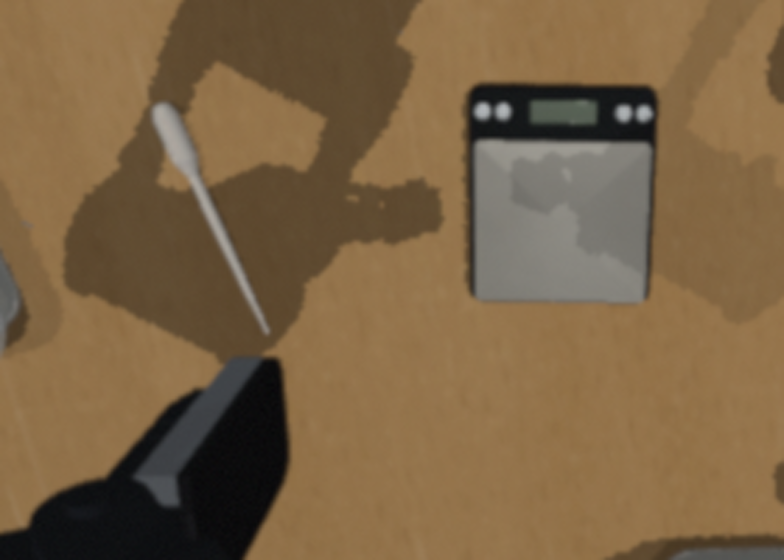

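Run:
```python
from h import *
c=pickle.load(open("w2.pkl","rb"));q=lambda u,v,z:ray(c,120+u/2.8,120+v/2.8,z)
P=np.array([q(469,86,.019),q(657,88,.019),q(649,302,.019),q(471,300,.019)]);print(P,P.mean(0),[np.linalg.norm(P[i]-P[i-1]).round(4) for i in range(4)])
fl=(P[1]+P[0])/2-(P[2]+P[3])/2;print("ey ang",np.arctan2(fl[1],fl[0]),"ex",P[1]-P[0])
b=q(159,103,.006);t=q(268,333,.002);d=b-t;print("drop",b,t,np.linalg.norm(d),np.arctan2(d[1],d[0]),"bulb ctr",b-d/np.linalg.norm(d)*.024,"origin",(b+t)/2)
```

```text
[[ 0.4368 -0.2297]
 [ 0.4516 -0.1293]
 [ 0.5738 -0.1465]
 [ 0.5586 -0.2482]] [ 0.5052   -0.188425] [np.float64(0.1232), np.float64(0.1015), np.float64(0.1234), np.float64(0.1028)]
ey ang 2.9963120023324468 ex [0.0148 0.1004]
drop [ 0.4242 -0.4037] [ 0.5693 -0.3757] 0.1477768926456366 -2.9509654044535307 bulb ctr [ 0.44776525 -0.3991526 ] origin [ 0.49675 -0.3897 ]
```

arm_command:
  moves: "-0.005 -0.042 0.05 0; -0.005 -0.042 0.05 0; -0.005 -0.042 0.05 0; -0.006 -0.041 0.05 0; -0.005 -0.041 0.05 0"
  claw: 0.045

```text
t: 3.62
tcp_pos: [0.4474, -0.3932, 0.1106]
tcp_rot: [[-0.991, 0.137, 0.001], [0.137, 0.991, -0.001], [-0.001, -0.001, -1.0]]
wrist_force: [1.4, -1.4, 0.4]
opening: 0.527
finger_force: 0.0
```

arm_command:
  moves: "0 0 0 -0.164; 0 0 0 -0.163; 0 0 0 0; 0 0 0 0"

```text
t: 4.12
tcp_pos: [0.4474, -0.392, 0.1121]
tcp_rot: [[-0.983, -0.186, 0.0], [-0.186, 0.983, -0.0], [-0.0, -0.0, -1.0]]
wrist_force: [-0.1, 0.5, -0.0]
opening: 0.525
finger_force: 0.0
```

```bash
python3 -c "
from h import *
snap('w3')"
```

```text
[ 0.4474 -0.392   0.1121] [[-0.983, -0.186, 0.0], [-0.186, 0.983, -0.0], [-0.0, -0.0, -1.0]]
```

View pics/w3.png

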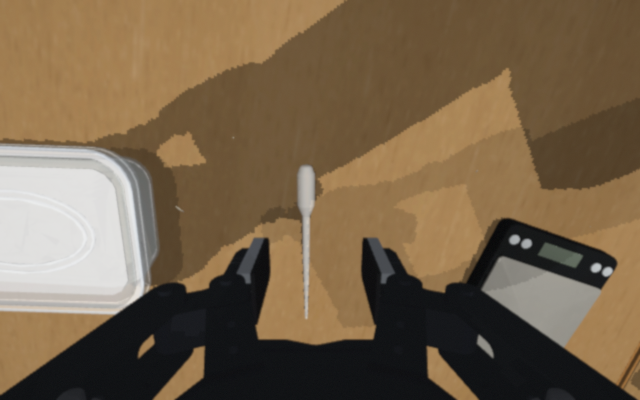

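```bash
cat >> h.py <<'E'
def rel(c,p): # world xy target -> tool x,y shift
    return ((np.array([*p,0])-np.array([*c["s"]["tcp_pos"][:2],0]))@c["s"]["tcp_rot"])[:2].round(4)
E
python3 -c "
from h import *
c=pickle.load(open('w3.pkl','rb'))
b=ray(c,306,165,.006);t=ray(c,306.5,318,.002);d=(b-t)/np.linalg.norm(b-t)
print(b,t,np.linalg.norm(b-t),np.arctan2(d[1],d[0]));m=b-d*.024;print(m,rel(c,m))"
```

```text
[ 0.4242 -0.4032] [ 0.5674 -0.3769] 0.1455950892028986 -2.9599576100377023
[ 0.44780519 -0.39886469] [ 0.0009 -0.0068]
```

arm_command:
  moves: "0.001 -0.007 0.04 0; 0 0 0.04 0; 0 0 0.02 0; 0 0 0 0; 0 0 0 0"

```text
t: 4.8
tcp_pos: [0.4484, -0.4004, 0.0136]
tcp_rot: [[-0.982, -0.188, 0.002], [-0.188, 0.982, -0.002], [-0.001, -0.003, -1.0]]
wrist_force: [-0.3, 0.0, 0.3]
opening: 0.525
finger_force: 0.0
```

arm_command:
  moves: "0 0.001 0.01 0; 0 0 0 0; 0 0 0 0"

```text
t: 5.18
tcp_pos: [0.4474, -0.3983, 0.002]
tcp_rot: [[-0.982, -0.188, 0.0], [-0.188, 0.982, -0.0], [-0.0, -0.0, -1.0]]
wrist_force: [0.7, 0.6, -0.4]
opening: 0.524
finger_force: 0.0
```

arm_command:
  moves: "0 0 0 0; 0 0 0 0; 0 0 0 0; 0 0 0 0"
  claw: 0.0
  newtons: 20

```text
t: 5.68
tcp_pos: [0.4474, -0.3984, 0.002]
tcp_rot: [[-0.982, -0.188, 0.0], [-0.188, 0.982, -0.0], [-0.0, -0.0, -1.0]]
wrist_force: [-0.3, 0.2, 2.1]
opening: 0.153
finger_force: 22.3
```

arm_command:
  moves: "0 0 0 0; 0 0 0 0; 0 0 -0.03 0; 0 0 -0.04 0; 0 0 0 0"

```text
t: 6.3
tcp_pos: [0.449, -0.4006, 0.0755]
tcp_rot: [[-0.982, -0.188, 0.004], [-0.188, 0.982, -0.006], [-0.003, -0.007, -1.0]]
wrist_force: [-0.3, -0.4, -0.4]
opening: 0.16
finger_force: 22.2
```

arm_command:
  moves: "0 0.03 -0.03 0; -0.003 0.055 0 0; -0.003 0.055 0 0; -0.004 0.055 0 0; -0.003 0.05 0 0"

```text
t: 6.92
tcp_pos: [0.4127, -0.1529, 0.1005]
tcp_rot: [[-0.982, -0.188, -0.002], [-0.188, 0.982, 0.002], [0.001, 0.002, -1.0]]
wrist_force: [0.5, 0.2, 0.1]
opening: 0.156
finger_force: 22.2
```

arm_command:
  moves: "-0.003 0.03 0 0; 0 0 0 0.173; 0 0 0 0.173; 0 0 0 0.173; 0 0 0 0.173"

```text
t: 7.55
tcp_pos: [0.4105, -0.1246, 0.1006]
tcp_rot: [[-0.874, 0.487, -0.002], [0.487, 0.874, 0.001], [0.002, 0.0, -1.0]]
wrist_force: [0.2, -0.7, -0.9]
opening: 0.156
finger_force: 22.2
```

arm_command:
  moves: "0 0 0 0.173; 0 0 0 0.173; 0 0 0 0.173; 0 0 0 0.173; 0 0 0 0.173"

```text
t: 8.18
tcp_pos: [0.4105, -0.1246, 0.1006]
tcp_rot: [[-0.196, 0.981, -0.002], [0.981, 0.196, 0.001], [0.002, -0.002, -1.0]]
wrist_force: [-0.2, -0.3, -0.7]
opening: 0.15
finger_force: 22.2
```

arm_command:
  moves: "0 0 0 0.173; 0 0 0 0.173; 0 0 0 0; 0 0 0 0; 0 0 0 0"

```text
t: 8.8
tcp_pos: [0.4111, -0.1251, 0.1016]
tcp_rot: [[0.141, 0.99, -0.0], [0.99, -0.141, 0.0], [0.0, -0.0, -1.0]]
wrist_force: [-0.7, -0.7, -0.5]
opening: 0.152
finger_force: 22.2
```

arm_command:
  moves: "0 0.002 0.04 0; 0 0 0.04 0; 0 0 0.01 0; 0 0 0 0; 0 0 0 0"

```text
t: 9.43
tcp_pos: [0.4146, -0.1263, 0.0134]
tcp_rot: [[0.142, 0.99, 0.003], [0.99, -0.142, -0.002], [-0.001, 0.003, -1.0]]
wrist_force: [0.4, 0.3, -0.5]
opening: 0.154
finger_force: 22.2
```

arm_command:
  moves: "0 0 0.004 0; 0 0 0.004 0; 0 0 0 0; 0 0 0 0"

```text
t: 9.93
tcp_pos: [0.4132, -0.1254, 0.0038]
tcp_rot: [[0.142, 0.99, -0.0], [0.99, -0.142, 0.0], [0.0, -0.0, -1.0]]
wrist_force: [0.3, -0.2, 0.3]
opening: 0.15
finger_force: 22.2
```

arm_command:
  moves: "0 0 0.0015 0; 0 0 0 0; 0 0 0 0"

```text
t: 10.3
tcp_pos: [0.4133, -0.1255, 0.0023]
tcp_rot: [[0.142, 0.99, 0.0], [0.99, -0.142, -0.0], [-0.0, 0.0, -1.0]]
wrist_force: [0.1, 0.4, -0.2]
opening: 0.156
finger_force: 22.2
```

arm_command:
  moves: "0 0 0 0; 0 0 0 0; 0 0 0 0; 0 0 -0.02 0; 0 0 -0.05 0"
  claw: 0.04

```text
t: 10.92
tcp_pos: [0.4112, -0.1242, 0.0711]
tcp_rot: [[0.143, 0.99, -0.005], [0.99, -0.143, 0.003], [0.003, -0.006, -1.0]]
wrist_force: [0.7, -0.6, 0.7]
opening: 0.471
finger_force: 0.0
```

arm_command:
  moves: "0 0 -0.06 0; 0 0 -0.06 0; 0.01 0 -0.06 0; 0.04 0.003 -0.02 0; 0.04 0.003 0 0"
  claw: 0.0854
  newtons: 60

```text
t: 11.55
tcp_pos: [0.4334, -0.0369, 0.2751]
tcp_rot: [[0.144, 0.99, 0.005], [0.99, -0.144, -0.002], [-0.001, 0.005, -1.0]]
wrist_force: [0.3, -0.1, -1.1]
opening: 1.0
finger_force: 0.0
```

arm_command:
  moves: "0.038 0.004 0 0; 0 0 0 0; 0 0 0 0; 0 0 0 0"

```text
t: 12.05
tcp_pos: [0.4413, -0.0011, 0.2722]
tcp_rot: [[0.144, 0.99, -0.0], [0.99, -0.144, -0.0], [-0.0, -0.0, -1.0]]
wrist_force: [-0.4, 0.3, -0.1]
opening: 0.998
finger_force: 0.0
```

```bash
python3 -c "
from h import *
snap('w4')"
```

```text
[ 0.4413 -0.0011  0.2722] [[0.144, 0.99, -0.0], [0.99, -0.144, -0.0], [-0.0, -0.0, -1.0]]
```

View pics/w4.png

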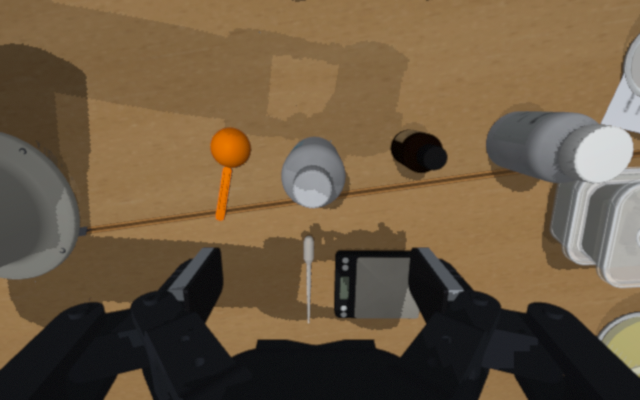

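```bash
python3 -c "
from h import *
c=pickle.load(open('w4.pkl','rb'))
p=ray(c,313,187,.158);print('tall',p,rel(c,p))
p=ray(c,434,158,.104);print('amber',p)
print('drop',ray(c,309,237,.006),ray(c,309,322,.002),'scale front',ray(c,336,251,.019),ray(c,336,318,.019))"
```

```text
tall [0.4411 0.0061] [ 0.0071 -0.0012]
amber [0.5621 0.005 ]
drop [ 0.4185 -0.1013] [ 0.3971 -0.2423] scale front [ 0.4532 -0.1218] [ 0.4397 -0.2285]
```

arm_command:
  moves: "0.005 -0.001 0.04 0; 0 0 0.04 0; 0 0 0.04 0; 0 0 0.012 0; 0 0 0 0"

```text
t: 12.72
tcp_pos: [0.441, 0.0045, 0.1405]
tcp_rot: [[0.143, 0.99, -0.001], [0.99, -0.143, 0.0], [0.0, -0.001, -1.0]]
wrist_force: [0.6, -0.0, 0.2]
opening: 0.999
finger_force: 0.0
```

arm_command:
  moves: "0 0 0 0; 0 0 0 0"

```text
t: 12.98
tcp_pos: [0.4422, 0.0046, 0.1419]
tcp_rot: [[0.143, 0.99, 0.003], [0.99, -0.143, -0.001], [-0.0, 0.003, -1.0]]
wrist_force: [-0.5, -0.7, 0.8]
opening: 0.997
finger_force: 0.0
```

arm_command:
  moves: "0 0 0.012 0; 0 0 0 0; 0 0 0 0"

```text
t: 13.35
tcp_pos: [0.4409, 0.005, 0.1281]
tcp_rot: [[0.142, 0.99, -0.001], [0.99, -0.142, 0.0], [0.0, -0.001, -1.0]]
wrist_force: [1.4, -0.2, 1.2]
opening: 1.0
finger_force: 0.0
```

arm_command:
  moves: "0 0 0 0; 0 0 0 0; 0 0 0 0; 0 0 0 0; 0 0 0 0"
  claw: 0.0
  newtons: 60

```text
t: 13.98
tcp_pos: [0.4413, 0.005, 0.129]
tcp_rot: [[0.142, 0.99, 0.0], [0.99, -0.142, 0.0], [0.0, 0.0, -1.0]]
wrist_force: [-1.8, 1.6, 6.6]
opening: 0.418
finger_force: 55.7
```

arm_command:
  moves: "0 0 -0.02 0; 0 0 -0.03 0; 0 0 0 0; 0 0 0 0"

```text
t: 14.48
tcp_pos: [0.44, 0.0052, 0.1765]
tcp_rot: [[0.143, 0.99, -0.003], [0.99, -0.143, 0.001], [0.0, -0.003, -1.0]]
wrist_force: [0.0, -0.1, -5.5]
opening: 0.419
finger_force: 54.6
```

arm_command:
  moves: "-0.015 0.018 0 0; -0.03 0.036 0 0; -0.03 0.036 0 0; -0.03 0.036 0 0; -0.03 0.036 0 0"

```text
t: 15.1
tcp_pos: [0.5819, -0.1524, 0.1754]
tcp_rot: [[0.143, 0.99, -0.004], [0.99, -0.143, 0.002], [0.001, -0.004, -1.0]]
wrist_force: [1.0, 0.6, -4.8]
opening: 0.415
finger_force: 54.8
```

arm_command:
  moves: "-0.03 0.036 0 0; -0.015 0.018 0 0; 0 0 0 0; 0 0 0 0; 0 0 0 0"

```text
t: 15.72
tcp_pos: [0.6285, -0.203, 0.1775]
tcp_rot: [[0.142, 0.99, -0.002], [0.99, -0.142, 0.001], [0.001, -0.002, -1.0]]
wrist_force: [0.5, 0.2, -4.0]
opening: 0.412
finger_force: 55.1
```

arm_command:
  moves: "-0.005 0.001 0.015 0; 0 0 0.015 0; 0 0 0.01 0; 0 0 0 0; 0 0 0 0"

```text
t: 16.35
tcp_pos: [0.6298, -0.2093, 0.1388]
tcp_rot: [[0.142, 0.99, 0.001], [0.99, -0.142, -0.0], [-0.0, 0.001, -1.0]]
wrist_force: [-0.4, 0.5, -5.1]
opening: 0.41
finger_force: 55.2
```

arm_command:
  moves: "0 0 0.003 0; 0 0 0.003 0; 0 0 0 0"

```text
t: 16.73
tcp_pos: [0.6293, -0.209, 0.1319]
tcp_rot: [[0.142, 0.99, -0.001], [0.99, -0.142, 0.0], [0.0, -0.001, -1.0]]
wrist_force: [-0.6, -0.3, -3.8]
opening: 0.408
finger_force: 55.2
```

arm_command:
  moves: "0 0 0.002 0; 0 0 0.001 0; 0 0 0 0; 0 0 0 0"

```text
t: 17.23
tcp_pos: [0.6299, -0.2094, 0.1304]
tcp_rot: [[0.142, 0.99, 0.001], [0.99, -0.142, -0.001], [-0.001, 0.001, -1.0]]
wrist_force: [-2.8, 0.3, 3.9]
opening: 0.41
finger_force: 57.0
```

arm_command:
  moves: "0 0 0 0; 0 0 0 0; 0 0 0 0; 0 0 -0.02 0; 0 0 -0.05 0"
  claw: 0.0854

```text
t: 17.85
tcp_pos: [0.628, -0.2084, 0.1982]
tcp_rot: [[0.143, 0.99, -0.005], [0.99, -0.143, 0.003], [0.002, -0.005, -1.0]]
wrist_force: [0.7, -0.0, 1.2]
opening: 0.999
finger_force: 0.0
```

arm_command:
  moves: "0 0 -0.05 0; 0 0 0 -0.175; 0 0 0 -0.175; 0 0 0 -0.175; 0 0 0 -0.175"

```text
t: 18.48
tcp_pos: [0.6299, -0.2093, 0.2513]
tcp_rot: [[-0.534, 0.846, 0.002], [0.846, 0.534, -0.001], [-0.002, 0.001, -1.0]]
wrist_force: [-1.0, -0.2, -0.1]
opening: 0.999
finger_force: 0.0
```

arm_command:
  moves: "0 0 0 -0.175; 0 0 0 -0.175; 0 0 0 -0.175; 0 0 0 -0.175; 0 0 0 -0.175"

```text
t: 19.1
tcp_pos: [0.6299, -0.2093, 0.2512]
tcp_rot: [[-0.991, 0.133, 0.002], [0.133, 0.991, -0.001], [-0.002, -0.001, -1.0]]
wrist_force: [0.1, -0.7, 0.2]
opening: 1.0
finger_force: 0.0
```

arm_command:
  moves: "0.03 0.04 0 0; 0.03 0.05 0 0; 0.03 0.055 0 0; 0.01 0.055 0 0; 0 0 0 0"

```text
t: 19.73
tcp_pos: [0.5582, 0.006, 0.2513]
tcp_rot: [[-0.991, 0.133, 0.003], [0.133, 0.991, 0.0], [-0.003, 0.001, -1.0]]
wrist_force: [0.1, -0.5, 0.5]
opening: 0.999
finger_force: 0.0
```

arm_command:
  moves: "-0.005 -0.002 0.03 0; 0 0 0.04 0; 0 0 0.02 0; 0 0 0 0; 0 0 0 0"

```text
t: 20.35
tcp_pos: [0.5641, -0.0009, 0.1612]
tcp_rot: [[-0.99, 0.139, 0.003], [0.139, 0.99, -0.001], [-0.003, -0.0, -1.0]]
wrist_force: [1.2, 0.6, 0.1]
opening: 1.0
finger_force: 0.0
```

Run:
```python
from h import *;import cv2
c=snap('w5');a=c["frame"]
k=(a.max(2)<45).astype('uint8');n,l,st,ce=cv2.connectedComponentsWithStats(k)
for i in range(1,n):
    if st[i,4]>150: print(st[i],ce[i].round(1))
T=np.eye(4);T[:3,:3]=c["s"]["tcp_rot"];T[:3,3]=c["s"]["tcp_pos"];M=np.linalg.inv(T@c["T_tool_cam"]);f=200/np.tan(np.radians(c["vfov"])/2)
for z in(0,.064,.104):
    p=M@[.5627,.003,z,1];print(z,c["cx"]+f*p[0]/-p[2],c["cy"]-f*p[1]/-p[2])
```

```text
[ 0.5641 -0.0009  0.1612] [[-0.99, 0.139, 0.003], [0.139, 0.99, -0.001], [-0.003, -0.0, -1.0]]
[561   0  26  26 237] [569.1  13.7]
[618   0  22  10 166] [630.7   3.8]
[  33   79  140  136 4062] [116.1 113.2]
[ 528  155  112   66 5535] [587.1 186.6]
[ 293  159   55   69 2838] [319.6 193.2]
[    0   248   640   152 48787] [316.1 352.1]
0 317.86119152929405 178.33443725875574
0.064 318.4919941116619 195.67155740377592
0.104 319.0744148370111 211.67893970146216
```

View pics/w5.png

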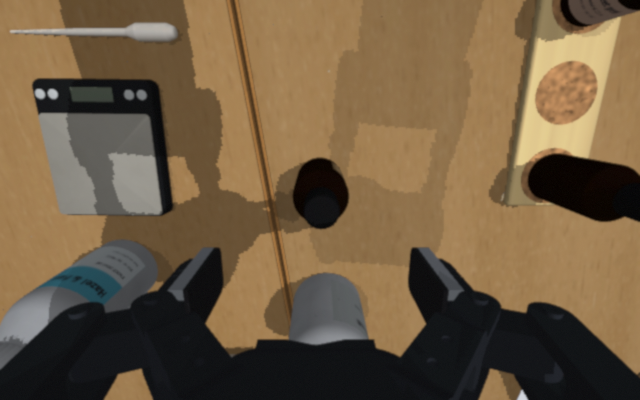

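arm_command:
  moves: "0 0.005 0.04 0; 0 0 0.04 0; 0 0 0.035 0; 0 0 0 0; 0 0 0 0"

```text
t: 21.02
tcp_pos: [0.5654, 0.0045, 0.0466]
tcp_rot: [[-0.99, 0.138, 0.004], [0.138, 0.99, -0.001], [-0.004, -0.0, -1.0]]
wrist_force: [-0.5, -0.4, 0.1]
opening: 0.997
finger_force: 0.0
```

arm_command:
  moves: "0 0 0 0; 0 0 0 0"

```text
t: 21.28
tcp_pos: [0.5647, 0.0047, 0.0459]
tcp_rot: [[-0.99, 0.138, 0.003], [0.138, 0.99, -0.001], [-0.003, -0.0, -1.0]]
wrist_force: [-0.4, -0.1, -0.2]
opening: 0.996
finger_force: 0.0
```

arm_command:
  moves: "0.001 0 0.01 0; 0 0 0 0; 0 0 0 0"

```text
t: 21.65
tcp_pos: [0.5623, 0.0051, 0.034]
tcp_rot: [[-0.99, 0.138, -0.001], [0.138, 0.99, 0.0], [0.001, 0.0, -1.0]]
wrist_force: [0.7, 0.5, -0.4]
opening: 1.004
finger_force: 0.0
```

arm_command:
  moves: "0 0 0 0; 0 0 0 0; 0 0 0 0; 0 0 0 0; 0 0 0 0"
  claw: 0.0
  newtons: 40

```text
t: 22.28
tcp_pos: [0.5629, 0.0048, 0.0347]
tcp_rot: [[-0.99, 0.138, 0.001], [0.138, 0.99, -0.0], [-0.001, -0.0, -1.0]]
wrist_force: [0.4, -1.8, 3.5]
opening: 0.507
finger_force: 41.2
```

arm_command:
  moves: "0 0 -0.03 0; 0 0 -0.06 0; 0 0 -0.06 0; 0 0 0 0; 0 0 0 0"

```text
t: 22.9
tcp_pos: [0.5616, 0.0054, 0.1829]
tcp_rot: [[-0.99, 0.138, -0.002], [0.138, 0.99, 0.001], [0.003, 0.0, -1.0]]
wrist_force: [-0.1, 0.7, -3.0]
opening: 0.509
finger_force: 41.5
```

arm_command:
  moves: "0.008 0.02 0 0; 0.016 0.043 0 0; 0.016 0.043 0 0; 0.016 0.043 0 0; 0.016 0.043 0 0"

```text
t: 23.52
tcp_pos: [0.5154, 0.2074, 0.1821]
tcp_rot: [[-0.99, 0.138, -0.004], [0.138, 0.99, -0.0], [0.004, -0.001, -1.0]]
wrist_force: [1.2, -0.4, -1.1]
opening: 0.511
finger_force: 41.5
```

arm_command:
  moves: "0.008 0.021 0 0; 0 0 0 0; 0 0 0 0; 0 0 0 0; 0 0 0 0"

```text
t: 24.15
tcp_pos: [0.513, 0.2264, 0.1842]
tcp_rot: [[-0.99, 0.14, -0.0], [0.14, 0.99, -0.0], [0.0, -0.0, -1.0]]
wrist_force: [1.2, 0.3, -1.9]
opening: 0.51
finger_force: 41.6
```

Run:
```python
from h import *
snap('w6')
```

```text
[0.513  0.2264 0.1842] [[-0.99, 0.14, -0.0], [0.14, 0.99, -0.0], [0.0, -0.0, -1.0]]
```

View pics/w6.png

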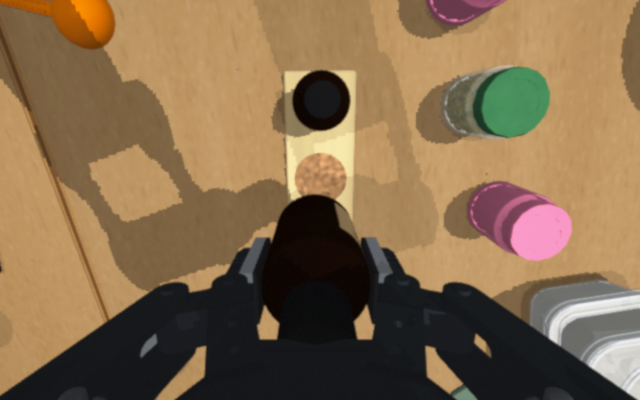

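Run:
```python
from h import *
c=pickle.load(open('w6.pkl','rb'))
p=ray(c,320.5,178.5,.01);print(p,rel(c,p));p=ray(c,321,97,.114);print(p,rel(c,p));print("edges",rel(c,ray(c,287,150,.01)),rel(c,ray(c,356,150,.01)));print("jar",ray(c,515,102,.078))
```

```text
[0.5145 0.2327] [-0.0006  0.0065]
[0.4388 0.2417] [0.0756 0.0048]
edges [ 0.0287 -0.0273] [0.0287 0.0421]
jar [0.4617 0.3877]
```

arm_command:
  moves: "0 0.004 0.03 0; 0 0 0.04 0; 0 0 0.04 0; 0 0 0.015 0; 0 0 0 0"

```text
t: 24.82
tcp_pos: [0.513, 0.2308, 0.0589]
tcp_rot: [[-0.99, 0.139, -0.002], [0.139, 0.99, -0.0], [0.001, -0.001, -1.0]]
wrist_force: [1.2, 0.2, -1.1]
opening: 0.511
finger_force: 41.6
```

arm_command:
  moves: "0 0 0 0; 0 0 0 0; 0 0 0 0"

```text
t: 25.2
tcp_pos: [0.5141, 0.2312, 0.0604]
tcp_rot: [[-0.99, 0.138, 0.002], [0.138, 0.99, 0.0], [-0.002, 0.001, -1.0]]
wrist_force: [-0.8, -0.4, -2.6]
opening: 0.507
finger_force: 41.6
```

arm_command:
  moves: "0 0 0.008 0; 0 0 0.004 0; 0 0 0 0; 0 0 0 0"

```text
t: 25.7
tcp_pos: [0.5134, 0.231, 0.0473]
tcp_rot: [[-0.99, 0.138, -0.0], [0.138, 0.99, -0.0], [0.0, -0.0, -1.0]]
wrist_force: [-0.5, 0.1, -2.1]
opening: 0.51
finger_force: 41.6
```

arm_command:
  moves: "0 0 0.0025 0; 0 0 0.001 0; 0 0 0 0; 0 0 0 0"

```text
t: 26.2
tcp_pos: [0.5139, 0.231, 0.0447]
tcp_rot: [[-0.99, 0.138, 0.001], [0.138, 0.99, -0.0], [-0.001, 0.0, -1.0]]
wrist_force: [-2.3, -1.2, 5.5]
opening: 0.508
finger_force: 42.4
```

arm_command:
  moves: "0 0 0 0; 0 0 0 0; 0 0 0 0; 0 0 -0.02 0; 0 0 -0.05 0"
  claw: 0.0854

```text
t: 26.82
tcp_pos: [0.511, 0.2305, 0.1117]
tcp_rot: [[-0.99, 0.138, -0.007], [0.138, 0.99, -0.001], [0.006, -0.002, -1.0]]
wrist_force: [-0.1, -0.6, 0.5]
opening: 1.0
finger_force: 0.0
```

arm_command:
  moves: "0 0 -0.05 0; 0.018 0.035 -0.02 0; 0.018 0.035 0 0; 0.018 0.035 0 0; 0.019 0.038 0 0"

```text
t: 27.45
tcp_pos: [0.4604, 0.3838, 0.1838]
tcp_rot: [[-0.99, 0.139, 0.0], [0.139, 0.99, 0.0], [-0.0, 0.0, -1.0]]
wrist_force: [0.5, -0.0, 0.8]
opening: 0.999
finger_force: 0.0
```

arm_command:
  moves: "0 0 0 0; 0 0 0 0; 0 0 0 0"

```text
t: 27.82
tcp_pos: [0.4613, 0.3818, 0.1837]
tcp_rot: [[-0.99, 0.14, -0.0], [0.14, 0.99, -0.0], [0.0, -0.0, -1.0]]
wrist_force: [-0.0, -0.3, 1.2]
opening: 1.0
finger_force: 0.0
```

Run:
```python
from h import *;import cv2
c=snap('w7');hs=cv2.cvtColor(c["frame"],cv2.COLOR_RGB2HSV)
g=((hs[...,0]>60)&(hs[...,0]<90)&(hs[...,1]>120)).astype('uint8')
n,l,st,ce=cv2.connectedComponentsWithStats(g);i=1+st[1:,4].argmax();print(st[i],ce[i])
p=ray(c,*ce[i],.076);print(p,rel(c,p))
```

```text
[0.4613 0.3818 0.1837] [[-0.99, 0.14, -0.0], [0.14, 0.99, -0.0], [0.0, -0.0, -1.0]]
[ 292  163   60   60 2791] [321.86456467 192.75420996]
[0.4605 0.3885] [0.0018 0.0065]
```

arm_command:
  moves: "0.001 0.004 0.03 0; 0 0 0.04 0; 0 0 0.04 0; 0 0 0.03 0; 0 0 0 0"

```text
t: 28.5
tcp_pos: [0.4586, 0.385, 0.0412]
tcp_rot: [[-0.99, 0.139, -0.005], [0.139, 0.99, -0.003], [0.005, -0.004, -1.0]]
wrist_force: [0.1, -0.2, -0.3]
opening: 1.002
finger_force: 0.0
```

arm_command:
  moves: "0 0 0.01 0; 0 0 0 0; 0 0 0 0; 0 0 0 0"

```text
t: 29.0
tcp_pos: [0.4609, 0.3871, 0.0346]
tcp_rot: [[-0.99, 0.138, 0.001], [0.138, 0.99, 0.001], [-0.001, 0.001, -1.0]]
wrist_force: [-0.6, 0.0, -0.2]
opening: 1.0
finger_force: 0.0
```

arm_command:
  moves: "0 0 0.013 0; 0 0 0 0; 0 0 0 0; 0 0 0 0"

```text
t: 29.5
tcp_pos: [0.4606, 0.387, 0.021]
tcp_rot: [[-0.99, 0.138, 0.0], [0.138, 0.99, 0.0], [-0.0, 0.0, -1.0]]
wrist_force: [-0.6, 0.5, 0.3]
opening: 1.004
finger_force: 0.0
```

arm_command:
  moves: "0 0 0 0; 0 0 0 0; 0 0 0 0; 0 0 0 0"
  claw: 0.0
  newtons: 45

```text
t: 30.0
tcp_pos: [0.4609, 0.3871, 0.0214]
tcp_rot: [[-0.99, 0.138, 0.001], [0.138, 0.99, 0.001], [-0.001, 0.001, -1.0]]
wrist_force: [0.1, -0.3, 4.4]
opening: 0.685
finger_force: 49.6
```

arm_command:
  moves: "0 0 -0.03 0; 0 0 -0.06 0; 0 0 -0.06 0; 0 0 0 0; 0 0 0 0"

```text
t: 30.62
tcp_pos: [0.4591, 0.3861, 0.1686]
tcp_rot: [[-0.99, 0.138, -0.004], [0.138, 0.99, -0.002], [0.003, -0.002, -1.0]]
wrist_force: [0.4, -0.4, -4.5]
opening: 0.686
finger_force: 50.6
```

arm_command:
  moves: "-0.004 -0.02 -0.03 0; -0.012 -0.05 0 0; -0.012 -0.05 0 0; -0.012 -0.05 0 0; -0.012 -0.05 0 0"

```text
t: 31.25
tcp_pos: [0.4793, 0.16, 0.1972]
tcp_rot: [[-0.99, 0.138, -0.007], [0.138, 0.99, -0.001], [0.006, -0.002, -1.0]]
wrist_force: [0.9, -0.1, -4.0]
opening: 0.683
finger_force: 50.9
```

arm_command:
  moves: "-0.012 -0.05 0 0; -0.012 -0.05 0 0; -0.012 -0.05 0 0; -0.012 -0.05 0 0; -0.012 -0.05 0 0"

```text
t: 31.88
tcp_pos: [0.5043, -0.0949, 0.1973]
tcp_rot: [[-0.99, 0.139, -0.006], [0.139, 0.99, 0.003], [0.006, 0.002, -1.0]]
wrist_force: [0.7, -0.1, -5.1]
opening: 0.685
finger_force: 50.9
```

arm_command:
  moves: "-0.012 -0.05 0 0; -0.008 -0.03 0 0; 0 0 0 0; 0 0 0 0; 0 0 0 0"

```text
t: 32.5
tcp_pos: [0.5145, -0.1748, 0.1996]
tcp_rot: [[-0.991, 0.137, -0.002], [0.137, 0.991, 0.001], [0.002, 0.001, -1.0]]
wrist_force: [0.1, -0.0, -4.3]
opening: 0.687
finger_force: 51.0
```

Run:
```python
from h import *
c=snap('w8');print(rel(c,(.518,-.191)))
```

```text
[ 0.5145 -0.1748  0.1996] [[-0.991, 0.137, -0.002], [0.137, 0.991, 0.001], [0.002, 0.001, -1.0]]
[-0.0057 -0.0156]
```

View pics/w8.png

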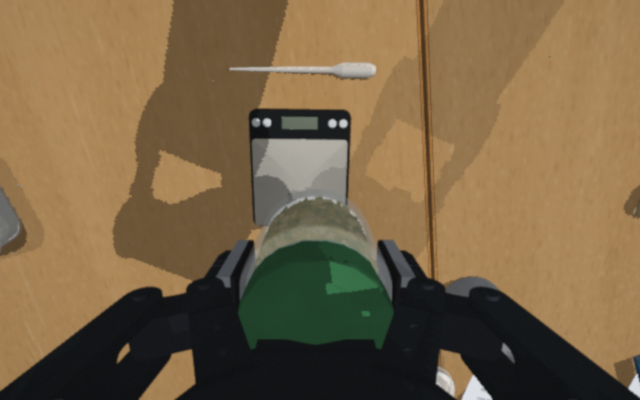

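Run:
```python
from h import *
c=pickle.load(open('w8.pkl','rb'))
L,R=ray(c,248.5,111,.019),ray(c,351,111,.019);e=(R-L)/np.linalg.norm(R-L);ey=np.array([-e[1],e[0]]);C=(L+R)/2-.063*ey
print(L,R,np.linalg.norm(R-L),e,"C",C);p=C-.013*ey;print("jar target",p,rel(c,p))
for q in((230,69,.002),(377,70,.006)):
    w=ray(c,*q)-C;print("drop in scale",w@e,w@ey)
w=np.array([.6299,-.2094])-C;print("tall",w@e,w@ey)
```

```text
[ 0.4393 -0.2299] [ 0.4533 -0.1291] 0.10176757833416299 [0.13756837 0.99049227] C [ 0.50870101 -0.18816681]
jar target [ 0.52157741 -0.1899552 ] [-0.0091 -0.0141]
drop in scale -0.07069363463063652 0.10386330900343323
drop in scale 0.07710156936461147 0.10248212255583532
tall -0.004358166001982203 -0.12296767565654837
```

arm_command:
  moves: "-0.007 -0.015 0.03 0; 0 0 0.04 0; 0 0 0.04 0; 0 0 0.02 0; 0 0 0 0"

```text
t: 33.17
tcp_pos: [0.5185, -0.1903, 0.069]
tcp_rot: [[-0.991, 0.137, -0.004], [0.137, 0.991, 0.002], [0.004, 0.002, -1.0]]
wrist_force: [-0.4, 0.0, -3.7]
opening: 0.683
finger_force: 50.9
```

arm_command:
  moves: "0 0 0 0; 0 0 0 0; 0 0 0 0"

```text
t: 33.55
tcp_pos: [0.5206, -0.1923, 0.0719]
tcp_rot: [[-0.99, 0.138, 0.002], [0.138, 0.99, -0.001], [-0.002, -0.001, -1.0]]
wrist_force: [0.4, -0.3, -3.7]
opening: 0.683
finger_force: 51.0
```

arm_command:
  moves: "0.001 0.001 0.016 0; 0 0 0.01 0; 0 0 0 0; 0 0 0 0; 0 0 0 0"

```text
t: 34.17
tcp_pos: [0.5195, -0.1911, 0.0453]
tcp_rot: [[-0.99, 0.138, 0.001], [0.138, 0.99, -0.001], [-0.001, -0.0, -1.0]]
wrist_force: [-0.4, 0.1, -3.8]
opening: 0.684
finger_force: 51.0
```

arm_command:
  moves: "0 0 0.003 0; 0 0 0 0; 0 0 0 0"

```text
t: 34.55
tcp_pos: [0.5191, -0.1908, 0.0419]
tcp_rot: [[-0.99, 0.138, 0.0], [0.138, 0.99, -0.0], [-0.0, -0.0, -1.0]]
wrist_force: [-0.6, 0.4, -4.9]
opening: 0.687
finger_force: 51.0
```

arm_command:
  moves: "0 0 0.0015 0; 0 0 0.001 0; 0 0 0 0; 0 0 0 0"

```text
t: 35.05
tcp_pos: [0.5193, -0.191, 0.0408]
tcp_rot: [[-0.99, 0.138, -0.0], [0.138, 0.99, -0.0], [-0.0, -0.0, -1.0]]
wrist_force: [-4.0, 2.2, 7.1]
opening: 0.685
finger_force: 52.2
```

Contact with the pan. I'll release, retreat and check numerically.

arm_command:
  moves: "0 0 0 0; 0 0 0 0; 0 0 0 0; 0 0 -0.02 0; 0 0 -0.05 0"
  claw: 0.0854

```text
t: 35.67
tcp_pos: [0.517, -0.1896, 0.1074]
tcp_rot: [[-0.99, 0.138, -0.005], [0.138, 0.99, 0.003], [0.006, 0.003, -1.0]]
wrist_force: [-0.2, -0.5, 0.0]
opening: 0.999
finger_force: 0.0
```

arm_command:
  moves: "0 0 -0.06 0; 0.03 0 -0.06 0; 0.06 0.03 -0.06 0; 0.03 0.05 0 0; 0 0.05 0 0"

```text
t: 36.3
tcp_pos: [0.4361, -0.0564, 0.2676]
tcp_rot: [[-0.99, 0.141, 0.002], [0.141, 0.99, -0.001], [-0.002, -0.001, -1.0]]
wrist_force: [0.6, -1.1, 0.4]
opening: 1.0
finger_force: 0.0
```

arm_command:
  moves: "0 0.05 0 0; 0 0 0 0; 0 0 0 0; 0 0 0 0; 0 0 0 0"

```text
t: 36.92
tcp_pos: [0.4441, -0.0088, 0.2668]
tcp_rot: [[-0.99, 0.14, -0.0], [0.14, 0.99, -0.0], [0.0, -0.0, -1.0]]
wrist_force: [0.4, 0.3, -0.3]
opening: 0.999
finger_force: 0.0
```

Run:
```python
from h import *;import cv2
c=snap('w9');a=c["frame"];hs=cv2.cvtColor(a,cv2.COLOR_RGB2HSV)
g=((hs[...,0]>60)&(hs[...,0]<90)&(hs[...,1]>120)).astype('uint8')
n,l,st,ce=cv2.connectedComponentsWithStats(g);i=1+st[1:,4].argmax();print("jar lid",st[i],ray(c,*ce[i],.097))
k=(a.max(2)<45).astype('uint8');n,l,st,ce=cv2.connectedComponentsWithStats(k)
for i in range(1,n):
    if st[i,4]>100: print(st[i],ce[i].round(1))
T=np.eye(4);T[:3,:3]=c["s"]["tcp_rot"];T[:3,3]=c["s"]["tcp_pos"];M=np.linalg.inv(T@c["T_tool_cam"]);f=200/np.tan(np.radians(c["vfov"])/2)
def px(x,y,z): p=M@[x,y,z,1];return np.round([c["cx"]+f*p[0]/-p[2],c["cy"]-f*p[1]/-p[2]],1)
for n,q in dict(tallcap=(.63,-.209,.158),stoutcap=(.70,-.012,.136),ambercap=(.514,.231,.114)).items(): print(n,px(*q))
w=((hs[...,1]<40)&(hs[...,2]>150)).astype('uint8');n,l,st,ce=cv2.connectedComponentsWithStats(w)
for i in range(1,n):
    if 150<st[i,4]<5000: print("white",st[i],ce[i].round(1))
```

```text
[ 0.4441 -0.0088  0.2668] [[-0.99, 0.14, -0.0], [0.14, 0.99, -0.0], [0.0, -0.0, -1.0]]
jar lid [ 141  244   47   43 1265] [ 0.5141 -0.1889]
[ 497  116   94   42 2776] [543.7 135.8]
[ 488  178   85   51 2654] [528. 203.]
[ 145  182   87   86 1663] [195.  201.3]
[ 480  231   79   62 2474] [517.7 261.1]
[    0   248   640   152 48978] [317.2 352.2]
tallcap [144.4 396.7]
stoutcap [343.7 408.7]
ambercap [562.4 217.4]
white [132 149 109   9 470] [200.3 152.9]
white [127 382  25  18 355] [138.6 391.5]
```

Run:
```python
from h import *;import cv2
from workcell import manip
o=pickle.load(open("d0.pkl","rb"))["top"];c=manip.capture("top");a=c["frame"];hs=cv2.cvtColor(a,cv2.COLOR_RGB2HSV)
C=np.array([.505,-.1895]);ex=np.array([.141,.99]);ey=np.array([-.99,.141])
g=((hs[...,0]>60)&(hs[...,0]<90)&(hs[...,1]>100)).astype('uint8');g[:,:300]=0
n,l,st,ce=cv2.connectedComponentsWithStats(g);i=1+st[1:,4].argmax();p=ray(c,*ce[i],.097);print("jar",st[i],p,(p-C)@ex,(p-C)@ey)
w=((hs[...,1]<40)&(hs[...,2]>140)).astype('uint8');n,l,st,ce=cv2.connectedComponentsWithStats(w)
for i in range(1,n):
    if 25<st[i,4]<400 and 300<ce[i][0]<480 and 100<ce[i][1]<280: print("white",st[i],ce[i].round(1),ray(c,*ce[i],.158),ray(c,*ce[i],.136))
k=(a.max(2)<50).astype('uint8');n,l,st,ce=cv2.connectedComponentsWithStats(k[140:260,220:290])
for i in range(1,n):
    if st[i,4]>50: print("amber",st[i],ce[i].round(1))
```

```text
jar [387 182  17   7  47] [ 0.5338 -0.1939] -0.0002951999999999807 -0.029132400000000044
white [321 118  19  18 255] [330.6 126.3] [ 0.6897 -0.0091] [ 0.6978 -0.0091]
white [320 128  14  14  55] [324.5 136.6] [0.66   0.0078] [0.6673 0.0083]
white [400 142  12  12 111] [405.2 147.7] [ 0.6255 -0.2126] [ 0.6321 -0.2171]
white [392 147  16  15 105] [397.6 155.5] [ 0.6037 -0.191 ] [ 0.6098 -0.195 ]
white [378 180  14   4  27] [384.3 181. ] [ 0.5332 -0.1526] [ 0.5377 -0.1558]
white [341 226  16  22 228] [348.2 236.2] [ 0.3855 -0.0534] [ 0.3867 -0.0543]
white [363 228  33   7  76] [375.  231.2] [ 0.3983 -0.124 ] [ 0.3998 -0.1265]
amber [ 27  24  18  18 219] [35.7 32.3]
amber [ 23  48  18  17 215] [31.9 56.3]
amber [ 19  74  18  15 200] [27.3 81.2]
```

```bash
python3 -c "
from workcell import manip
print(manip.finish_job())"
```

```text
the job is handed in; nothing more can be done
None
```

I set out the weighing station and handed the job in at about 37 s of the 125 s. The jar, tall bottle, dropper and amber bottle all measured within tolerance, with the jar partly hidden in that check. The stout bottle hadn't moved, and no pass/fail verdict came back.

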